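Zero the coolant clarity gauge with the windowed reference cell

TASK

Zero the welding bench's coolant clarity gauge: take the empty windowed reference cell and stand it upright in the middle of the gauge's raised pad, between lamp and receiver, with its clear faces square to the light path so that the light shines straight through both windows. Set it down gently rather than dropping it, let go, and leave the steel block and the copper electrode where they stand.

Things in the scene. Friction and masses are not known exactly. Their poses are not given: they have to be found in the camera images.
- cell_center (a point): Centre (half-way up) of the loose reference cell, upright on the bench: aluminium frame 30 (x) by 52 (y) by 80 mm tall (z up), 0.15-0.31 kg, with a brass plug 16 mm across and 8 mm high on top. The two wide faces (+x and -x, alike) are clear windows: one sees through it along x. The narrow ends (+y, -y) are solid. It may be gripped across the 52 mm or the 30 mm.
- seat (a point): Middle of the top of the fixed gauge's flat pad (60 mm in x, 80 mm in y), 18 mm above the bench, on a grey base plate 290 (x) by 110 mm, 10 mm thick. The light path runs along x, 40 mm above the pad, from the boxy grey lamp (-x end, 92 mm above the bench, lens 87 mm from here) to the round black receiver (+x end, 80 mm above the bench, front 95 mm from here). z up; the y sides are open.
- block_center (a point): Centre (half-way up) of a loose bystander: a plain solid steel block 30 x 52 x 65 mm tall, upright, no windows, no plug. Leave it alone.
- electrode_center (a point): Centre (half-way up) of a loose bystander: a round copper welding electrode standing on its foot, 40 mm across, 68 mm tall, tapering to a blunt tip at the top. Leave it alone.
Not all that is in view belongs to the job. Leave any green look-alike of the part that bears cell_center alone.

How it is judged:
By the outcome, as a careful person would: the job done as asked, in the order asked, and still so for the second after the job is handed in, with the robot touching nothing.
It also fails if it takes over 35 s, if anything falls off the work surface, if the arm or the gripper's body presses on something with over 40 N, if the wrist force passes 120 N, or if a joint passes its speed limit or range.

ROBOT

A 6-joint arm with a two-finger parallel gripper is mounted at the origin on the work surface. World frame = base frame: x ahead of the robot, y to its left, z up, the work surface at z = 0. Lengths are in m, angles in degrees, forces in N, time in s.
With the tool pointing down it reaches from about 0.325 to 0.775 m from the base axis. Payload 5.5 kg.
Tool frame: the origin (TCP) lies at the centre of the arm's flange, where the gripper is bolted on; the fingertips stand 182 mm ahead of it and the grasp point (between the pads) lies 163 mm ahead of it; z points along the fingers, y is the line along which they close (so a half turn about z gives the same grasp; the last joint's range is limited). The gripper opens to 88 mm and grips with 3 to 60 N. Pads are 20 mm wide; open, the fingers measure 115 mm over their backs; the gripper's body (75 mm by 178 mm) begins 61 mm behind the grasp point.
Start: joints at [61.897, 5.22, 70.514, -0, 104.267, -3.249], TCP at [0.252, 0.544, 0.405] pointing down, gripper open.
Joint ranges: [-164.24, 164.24], [-49.07, 125.15], [9.68, 141.18], [-86.29, 266.29], [3.28, 154.24], [-151.56, 151.56]. Speed limits (degrees/s): [147.25, 147.25, 172.46, 180, 180, 180].

INTERFACE

Orientations are given as [roll, pitch, yaw] about the fixed x, y, z axes, in that order (R = Rz(yaw) Ry(pitch) Rx(roll)).
In Python, from station import r gives the robot as it stands. The module is installed in compiled form; this text tells all that it offers. Calls block until the motion is done:
- r.reach(position, orientation): joint-space move of the TCP to a pose.
- r.servo_line(position, rotation=None, speed=0.15): straight line of the TCP; rotation=None keeps the orientation; speed is the mean speed in m/s.
- r.move_joints(angles): joint-space move.
- r.let_go() and r.grab(squeeze=None): open the fingers fully, or close them until they stop; squeeze is the grip in N (None keeps the last).
- r.wait(seconds).
- r.inverse_kinematics(position, orientation): joint angles nearest the present ones, or None.
- r.sense(): the state.
- r.snapshot(name): name is "scene" or "top"; returns a dict with "frame" (420x560x3 uint8, red, green, blue), "fx", "fy", "cx", "cy" (pixels), "R" (3x3) and "t" (3): a world point X has camera coordinates R X + t. Camera axes: x right, y down, z forward; pixel columns grow to the right and rows downward; lengths in m; the calibration is good to about 2 mm. A picture is of the moment at which its call begins. There is no depth.
A pose or a line that the arm cannot do raises r.IKError and nothing moves.
- r.hand_in(): hands the job in; it is judged then, once.
The state is a dict: "clock": time; "joints": joint angles; "joint_vel": joint speeds; "joint_torque": joint torques, N m; "tcp_pos": TCP position; "orientation": TCP orientation; "contact_force": force on the tool from outside, world axes, zero at the start; "torque": the same for the moment, N m; "opening": finger opening in m; "gripper_force": force on a finger pad.
Only numpy, scipy, OpenCV 4.12 (cv2) and the standard library are available. Lean on these libraries where they do the work, as an engineer would, in place of code of your own. Each camera call takes 0.05 s, during which the arm holds its last target. There are 200 camera calls.

## Working session

There is one attempt and no reset: what is moved stays moved. The work goes in short steps, each a Python script; the robot and the scene stay as the last script left them, time stands still between calls to the robot, and variables do not carry over. Pictures are saved under pics/ and viewed, at most 10 in all, crops included, and the job is handed in when it is done.

```bash
mkdir -p pics
python3 - <<'E'
from station import r
import cv2,numpy as np,pickle
d={}
for n in("scene","top"):
    s=r.snapshot(n);d[n]=s;cv2.imwrite(f"pics/{n}0.png",s["frame"][:,:,::-1])
    R=np.array(s["R"]);print(n,s["fx"],s["fy"],s["cx"],s["cy"],(-R.T@np.array(s["t"])).round(3),R.round(3).tolist())
pickle.dump(d,open("d0.pkl","wb"))
st=r.sense();print(st["clock"],st["opening"],st["tcp_pos"],st["orientation"])
E
```

```text
scene 412.7912715609374 412.7912715609374 280.1447632641656 208.71532667388087 [ 1.224 -0.118  0.519] [[0.139, 0.99, -0.004], [0.52, -0.076, -0.851], [-0.843, 0.116, -0.526]]
top 461.5015813478426 461.5015813478426 279.55770097318003 208.0620489040997 [ 0.446 -0.045  0.989] [[-0.001, -1.0, -0.031], [-0.999, 0.003, -0.054], [0.054, 0.031, -0.998]]
0.1 0.08801953716835699 [0.25223986 0.5444629  0.40361731] [-1.79900077e+02 -6.77421991e-03  1.55142813e+02]
```

View pics/scene0.png

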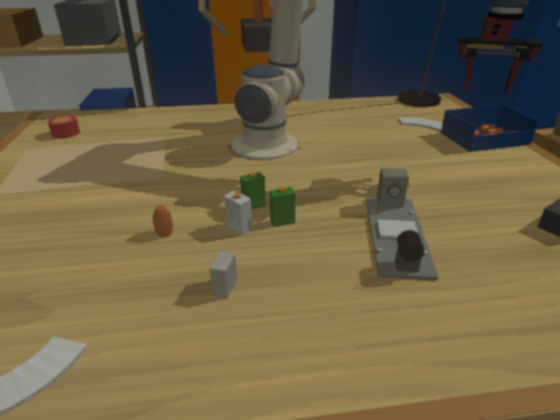

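View pics/top0.png

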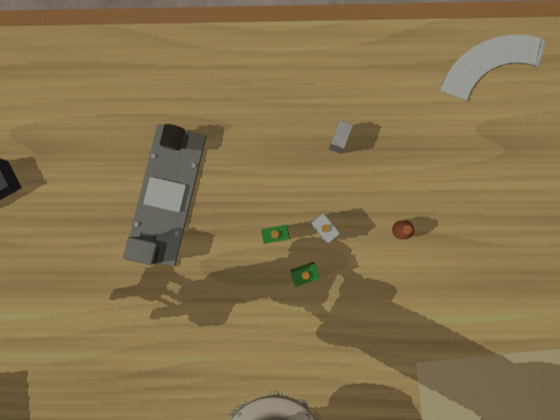

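The top view shows the cell (white, brass plug) at about (325,228), with green look-alikes at (275,234) and (305,274). The steel block is at (341,136), the electrode at (403,229), and the pad at (165,195), with the lamp at (142,250) and the receiver at (173,136). In the scene view the cell is at (238,212) and the pad at (397,229). Next I'll segment and measure.

```bash
cat > h.py <<'E'
import numpy as np,cv2
def ray(s,uv,z):
    R=np.array(s["R"]);c=-R.T@np.array(s["t"])
    d=R.T@np.array([(uv[0]-s["cx"])/s["fx"],(uv[1]-s["cy"])/s["fy"],1]);return c+d*(z-c[2])/d[2]
def proj(s,X):
    p=np.array(s["R"])@np.asarray(X,float)+np.array(s["t"]);return np.array([s["fx"]*p[0]/p[2]+s["cx"],s["fy"]*p[1]/p[2]+s["cy"]])
def blobs(s,mask,box,amin=30):
    u0,v0,u1,v1=box;m=np.zeros_like(mask);m[v0:v1,u0:u1]=mask[v0:v1,u0:u1]
    cs,_=cv2.findContours(m,cv2.RETR_EXTERNAL,cv2.CHAIN_APPROX_NONE)
    return [c for c in cs if cv2.contourArea(c)>amin]
def rect_at(s,c,z):
    """min-area rectangle of a contour cast on plane z: centre, long side, short side, yaw of short side (deg)"""
    P=np.array([ray(s,p,z)[:2] for p in c[:,0,:].astype(float)],np.float32)*1000
    (cx,cy),_,_=r=cv2.minAreaRect(P);b=cv2.boxPoints(r);e=[b[1]-b[0],b[2]-b[1]];e.sort(key=np.linalg.norm)
    return (round(cx,1),round(cy,1)),np.linalg.norm(e[1]).round(1),np.linalg.norm(e[0]).round(1),np.degrees(np.arctan2(e[0][1],e[0][0])).round(1)%180
E
python3 - <<'E'
import pickle;from h import *
d=pickle.load(open("d0.pkl","rb"));s=d["top"];f=s["frame"]
hsv=cv2.cvtColor(f,cv2.COLOR_RGB2HSV)
grey=((hsv[...,1]<70)&(hsv[...,2]>105)).astype(np.uint8)
plug=((hsv[...,0]<22)&(hsv[...,1]>150)&(hsv[...,2]>120)).astype(np.uint8)
base=((hsv[...,1]<70)).astype(np.uint8)
print("cell",[rect_at(s,c,.08) for c in blobs(s,grey,(305,205,350,250))])
print("plug",[(ray(s,c[:,0].mean(0),.088).round(4),cv2.contourArea(c)) for c in blobs(s,plug,(305,205,350,250),5)])
print("block",[rect_at(s,c,.065) for c in blobs(s,grey,(320,115,360,160))])
print("pad",[rect_at(s,c,.018) for c in blobs(s,grey,(135,170,195,220))])
print("base",[rect_at(s,c,.01) for c in blobs(s,base,(110,115,215,275),500)])
for n,uv in dict(elec=(403,229),g1=(275,234),g2=(305.5,274)).items(): print(n,ray(s,uv,.075).round(3))
a=cv2.resize(f[195:295,250:350],(400,400),interpolation=cv2.INTER_CUBIC);b=cv2.resize(f[115:275,110:270],(400,400),interpolation=cv2.INTER_CUBIC)
cv2.imwrite("pics/c1.png",np.hstack([a,b])[:,:,::-1])
E
```

```text
cell [((455.3, -105.4), np.float32(53.1), np.float32(34.6), np.float32(128.5))]
plug [(array([ 0.4561, -0.1062,  0.088 ]), 21.5)]
block [((645.4, -141.1), np.float32(51.9), np.float32(29.1), np.float32(68.6))]
pad [((528.9, 231.9), np.float32(81.0), np.float32(62.2), np.float32(166.6))]
base [((525.2, 232.2), np.float32(297.5), np.float32(113.1), np.float32(76.7))]
elec [ 0.454 -0.259  0.075]
g1 [ 0.444 -0.008  0.075]
g2 [ 0.366 -0.068  0.075]
```

View pics/c1.png

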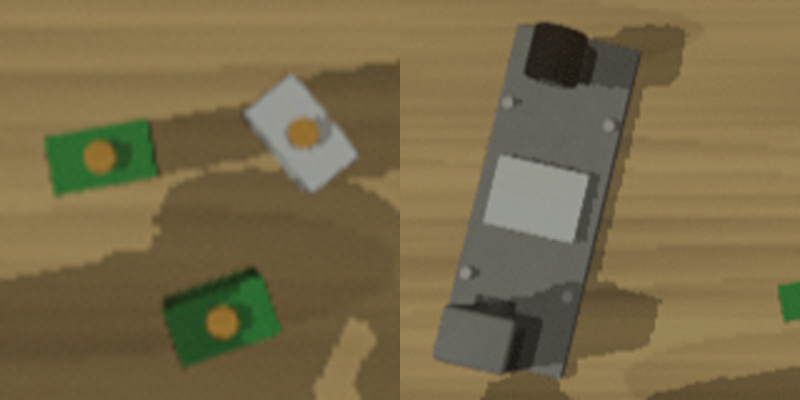

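The crop confirms the footprint orientations: cell window axis about 128.5°, pad about -13.4°, and nothing on the pad. The sizes match (53x35, 81x62, base 297x113 mm). I'll cross-check the plug and pad in the scene view, then pick.

Run:
```python
import pickle;from h import *
d=pickle.load(open("d0.pkl","rb"));s=d["scene"];f=s["frame"]
hsv=cv2.cvtColor(f,cv2.COLOR_RGB2HSV)
plug=((hsv[...,0]<22)&(hsv[...,1]>150)&(hsv[...,2]>110)).astype(np.uint8)
grey=((hsv[...,1]<70)&(hsv[...,2]>130)).astype(np.uint8)
print("plug",[(ray(s,c[:,0].mean(0),.085).round(4),c[:,0].mean(0)) for c in blobs(s,plug,(225,188,250,202),3)])
print("pad",[(rect_at(s,c,.018),c[:,0].mean(0)) for c in blobs(s,grey,(370,212,420,245))])
from station import r
p=[.4557,-.1058];o=[180,0,128.5]
r.reach(p+[.30],o)
r.servo_line(p+[.163+.052],speed=.12)
r.grab(20); st=r.sense();print(st["clock"],st["opening"],st["gripper_force"],st["tcp_pos"],st["orientation"])
r.servo_line(p+[.36],speed=.15)
st=r.sense();print(st["clock"],st["opening"],st["gripper_force"],st["contact_force"])
```

```text
plug [(array([ 0.457 , -0.1051,  0.085 ]), array([236.9, 194.1]))]
pad [(((533.5, 231.1), np.float32(78.0), np.float32(58.9), np.float32(166.8)), array([396.10752688, 226.17204301]))]
4.0583 0.051958115317292046 19.991879761219025 [ 0.45579432 -0.10579469  0.21520131] [1.79978473e+02 1.91105513e-02 1.28502332e+02]
5.175 0.05188976182581381 19.99161332845688 [ 0.25671129 -0.31626357 -2.86437352]
```

The grasp is good (52 mm opening). Next I'll hover over the pad, then measure cell against pad within the same images.

Run:
```python
from station import r
from h import *
p=[.5305,.2315]
r.reach(p+[.36],[180,0,166.7])
r.servo_line(p+[.163+.052+.018+.03],speed=.12)
st=r.sense();print(st["clock"],st["opening"],st["tcp_pos"],st["orientation"])
im=[]
for n in("top","scene"):
    s=r.snapshot(n);f=s["frame"];cv2.imwrite(f"pics/hov_{n}.png",f[:,:,::-1]);import pickle;pickle.dump(s,open(f"hov_{n}.pkl","wb"))
    u,v=proj(s,p+[.06]).astype(int);print(n,u,v)
    a=f[v-60:v+60,u-60:u+60];im.append(cv2.resize(a,(400,400),interpolation=cv2.INTER_CUBIC))
cv2.imwrite("pics/c2.png",np.hstack(im)[:,:,::-1])
```

```text
7.4333 0.05200826836309414 [0.53074793 0.23152659 0.26411771] [1.79945019e+02 8.13399111e-02 1.66694488e+02]
top 157 191
scene 400 210
```

View pics/c2.png

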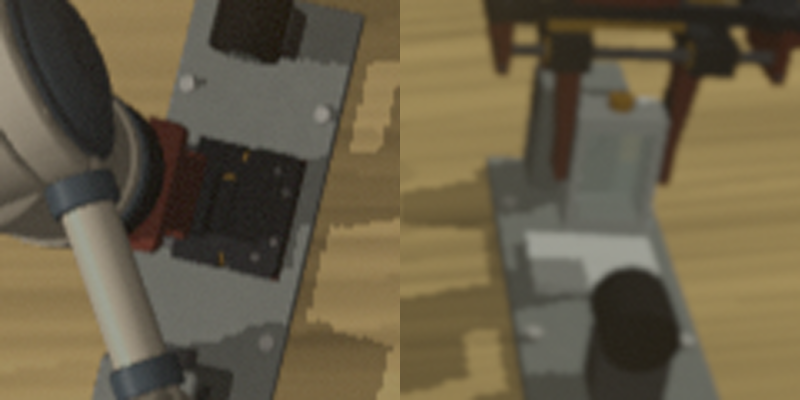

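The scene crop shows the cell held upright just above the pad, plug at crop (621,100). The gripper hides it in the top view. I'll measure the plug and cell in the scene view relative to the pad in the same camera.

Run:
```python
import pickle;from h import *
s=pickle.load(open("hov_scene.pkl","rb"));f=s["frame"];hsv=cv2.cvtColor(f,cv2.COLOR_RGB2HSV)
plug=((hsv[...,0]<22)&(hsv[...,1]>130)&(hsv[...,2]>90)).astype(np.uint8)
for c in blobs(s,plug,(400,174,413,186),3):
    print(c[:,0].mean(0),cv2.contourArea(c),ray(s,c[:,0].mean(0),.133))
print("expected plug px",proj(s,[.5307,.2315,.133]))
# pad corner check against both centre hypotheses, first pictures
d=pickle.load(open("d0.pkl","rb"));a=np.radians(-13.35);X=np.array([np.cos(a),np.sin(a)]);Y=np.array([-X[1],X[0]])
for n in("scene","top"):
    g=d[n]["frame"];h=cv2.cvtColor(g,cv2.COLOR_RGB2HSV)
    for T in(110,125,140,155):
        m=((h[...,1]<70)&(h[...,2]>T)).astype(np.uint8)
        for c in blobs(d[n],m,(370,212,420,245) if n=="scene" else(135,170,195,220)):
            P=np.array([ray(d[n],q,.018)[:2] for q in c[:,0].astype(float)])*1000
            print(n,T,"x",np.percentile(P@X,[0,3,97,100]).round(1),"y",np.percentile(P@Y,[0,3,97,100]).round(1))
print("ref",np.array([530.7,231.5])@X,np.array([530.7,231.5])@Y)
```

```text
[406.26666667 179.86666667] 17.5 [0.53346025 0.2318454  0.133     ]
expected plug px [405.55698642 179.24327844]
scene 110 x [432.2 432.8 498.3 498.9] y [306.8 307.2 388.5 389.2]
scene 125 x [435.7 436.1 495.8 496.3] y [308.6 308.9 387.  387.7]
scene 140 x [438.8 439.3 492.9 493.4] y [309.5 309.9 384.9 385.6]
top 110 x [430.7 430.9 491.7 492.2] y [307.3 307.4 387.2 387.8]
top 125 x [431.2 431.6 490.3 491.6] y [307.8 307.9 386.7 386.7]
top 140 x [432.8 433.1 489.6 489.8] y [307.9 308.4 386.2 386.2]
ref 462.9061925268933 347.78239880743655
```

Cell and pad agree to about 1 mm in the same camera. Lowering gently with force watch, then release.

Run:
```python
from station import r
from h import *
import pickle
p=[.5302,.2313]
r.servo_line(p+[.2365],speed=.05); r.wait(.2)
f0=r.sense()["contact_force"][2]; z=.2365
while z>.2315:
    z-=.0007; r.servo_line(p+[z],speed=.02); st=r.sense()
    print(round(z,4),st["tcp_pos"].round(4) if hasattr(st["tcp_pos"],"round") else st["tcp_pos"],round(st["contact_force"][2]-f0,2))
    if st["contact_force"][2]-f0>2: break
r.let_go(); r.wait(.3)
r.servo_line(p+[.36],speed=.12)
r.reach([.40,.0,.38],[180,0,150])
im=[]
for n in("top","scene"):
    s=r.snapshot(n);f=s["frame"];pickle.dump(s,open(f"fin_{n}.pkl","wb"))
    u,v=proj(s,p+[.06]).astype(int)
    im.append(cv2.resize(f[v-50:v+50,u-50:u+50],(400,400),interpolation=cv2.INTER_CUBIC))
cv2.imwrite("pics/c3.png",np.hstack(im)[:,:,::-1])
s=pickle.load(open("fin_top.pkl","rb"));hsv=cv2.cvtColor(s["frame"],cv2.COLOR_RGB2HSV)
u,v=proj(s,p+[.1]).astype(int);print(u,v)
for z,m in((.106,((hsv[...,0]<22)&(hsv[...,1]>150)&(hsv[...,2]>120))),):
    print("plug",[ray(s,c[:,0].mean(0),z).round(4) for c in blobs(s,m.astype(np.uint8),(u-10,v-10,u+10,v+10),5)])
print(r.sense()["clock"])
```

```text
0.2358 [0.5302 0.2313 0.2359] 0.56
0.2351 [0.5302 0.2313 0.235 ] -1.16
0.2344 [0.5302 0.2313 0.2343] -0.25
0.2337 [0.5302 0.2313 0.2336] -0.46
0.233 [0.5303 0.2313 0.2332] 0.34
0.2323 [0.5303 0.2313 0.2332] 6.49
152 189
plug [array([0.5292, 0.2302, 0.106 ])]
13.2917
```

View pics/c3.png

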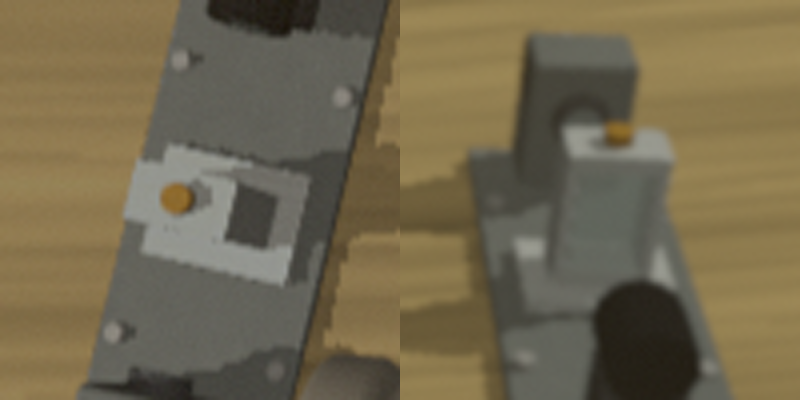

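In the final top crop the cell stands upright on the pad, plug at (177,198), with its sides parallel to the pad's. The scene crop agrees. The plug is within about 1 mm of the pad centre in the top view, and the arm is clear.

```bash
python3 -c "
from station import r
print(r.hand_in())"
```

```text
the job is handed in; nothing more can be done
None
```

I set the reference cell upright on the gauge pad, about 1 mm from its centre with its windows square to the light path, let go of it and handed the job in at about 13 s; the block and electrode were not touched.

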